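# Clamp the glued cookie mould

### The arm

A 6-joint arm with a two-finger parallel gripper is mounted at the origin on the work surface. World frame = base frame: x ahead of the robot, y to its left, z up, the work surface at z = 0. Lengths are in mm, angles in rad, forces in N, time in s.
With the tool pointing down it reaches from about 350 to 875 mm from the base axis. Payload 4.2 kg.
Tool frame: the origin (TCP) lies at the very end of the fingers, on their centre line; the grasp point (between the pads) lies arm.hold_point_z behind it (arm.hold_point_z is the distance from the TCP to the grasp point, in mm); y points along the fingers, x is the direction in which the jaws open and shut, and the axes are right-handed (so a half turn about y gives the same grasp; the last joint's range is limited). The gripper opens to 85 mm and grips with 20 to 120 N. Pads are 22 mm wide; open, the fingers measure 114 mm over their backs; the gripper's body (76 mm by 85 mm) begins 54 mm behind the grasp point. The pads swing forward as they close: fully open they stand 13 mm farther back than shut.
Start: joints at [1.495, 0.385, 0.008, 0, -1.194, -0.259], TCP at [205.33, 590.287, 231.312] pointing down, gripper open.
Joint ranges: [-3.14, 3.14], [-1.21, 2.06], [-1.07, 1.41], [-3.16, 2.05], [-2.99, -0.16], [-3.1, 3.1]. Speed limits (rad/s): [2.79, 2.79, 3.14, 3.14, 3.14, 3.14].

### API

Orientations are given as a unit quaternion [x, y, z, w].
In Python, from bench import arm gives the robot as it stands.
- The arm moves only by the shell command python3 -m creep 'ROWS'. ROWS is JSON, a list of rows, each a list of 3 entries, a list of its own where there are three numbers: the shift along the world's x, y, z in mm, then the turn, a rotation vector about the world's x, y, z in rad, then the gripper command: -1 is shut, 1 is fully open, values between are in proportion. In form: [[[dx, dy, dz], [wx, wy, wz], jaw], ...]. A call has 1 to 12 rows; each row is the pose to reach, as a shift and turn from the pose commanded when the call began; what a row does not reach only later rows make up. A row lasts 1/12 s, in which the tool goes at most 41.7 mm and 7.16 degrees, less where a joint would pass 70% of its speed; a pose out of reach is approached as far as the arm can. A call with a gripper value outside its range is refused whole. The fingers move at their own pace and stop on an object; the grip force is fixed at half the most. Time passes only in rows, so rows that repeat a pose let the fingers close. It gives the time, the measured TCP pose, the force and the opening at its end, in the units of the state.
- arm.read_state(): the state, without advancing time (a new reading comes with each control period).
- arm.get_image(name): name is "scene" or "top" or "wrist"; returns (picture, depth): 400x640x3 uint8, red, green, blue; 400x640 float32, mm along the optical axis (not along the pixel's ray), 0 where there is no reading.
- arm.camera_params(name): a dict with "camera_matrix" (3x3 intrinsics, pixels), "extrinsics" (4x4, takes a point from world to camera coordinates); the wrist camera has in their place "T_tool_cam" (4x4, takes a point from camera to tool coordinates, whose origin is the TCP and whose axes are the tool frame's). Camera axes: x right, y down, z forward; pixel columns grow to the right and rows downward; lengths in mm; the calibration is good to about 2 mm. A picture is of the moment at which its call begins: read the wrist's pose just before it. camera_params takes no time and is no camera call.
- arm.job_done(): hands the job in, once; it reports no verdict.
The state is a dict: "clock": time; "joints": joint angles; "joint_vel": joint speeds; "joint_efforts": joint torques, N m; "position": TCP position; "ee_rot": TCP orientation; "contact_force": force on the tool from outside, world axes, zero at the start; "wrist_torque": the same for the moment, N m; "gripper_width": finger opening in mm.
Only numpy, scipy, OpenCV 4.12 (cv2) and the standard library are available. Lean on these libraries where they do the work, as an engineer would, in place of code of your own. Each camera call takes 0.05 s, during which the arm holds its last target.

### The job

Two small crank clamps stand on the shelf; one has a rectangular wooden cookie mould standing loosely between its jaws, the other a round tamper. The mould's back has just been glued on: turn the crank of the mould's clamp clockwise, seen from above, until the sliding jaw has pushed the mould against the fixed jaw and its springy rubber face presses firmly on the wood, then let go and leave it clamped. Do not turn the other clamp's crank.

Things in the scene. Friction and masses are not known exactly. Their poses are not given: they have to be found in the camera images.
- clamp_hub (a point): Point on the upright crank axis of the mould's clamp, 110 mm above the shelf, level with the knob's middle. The clamp is fixed; grey base 240 x 86 mm. x runs level from the crank to the fixed jaw, whose gripping face lies 165 mm along +x; z up. Clamp body lies below 73 mm, the mould's top at 82 mm, the crank arm's top at 88 mm.
- clamp_grip (a point): Centre of the black upright round knob on that crank: diameter 22 mm, 40 mm tall (90 to 130 mm above the shelf), 60 mm out from the crank axis. It spins freely on its pin, so it can be pinched from above and led round in a circle about clamp_hub without turning the hand.
- clamp_crank (a joint): Crank angle in rad from fully open (0 to 5.6), growing clockwise seen from above; each rad slides the jaw 10 mm towards the fixed jaw. Needs about 2 N at the knob, 3 to 4 N when clamping, and stays where it is left. It starts 1.4 to 2.9; the mould is held between both jaws, rubber not yet pressed, at 4.4.
- clamp_pad: Black rubber face, 60 x 40 mm, of that clamp's sliding jaw; origin at the centre of its front surface, 49 mm above the shelf; x as clamp_hub's. Pressed on the mould it gives up to 5 mm at 1.5 N per mm, then is solid. Firm clamping is 3 to 4 mm of give: 0.3 to 0.4 rad of crank beyond the point where both jaws touch the mould; more does no harm.
- mould: Rectangular light wooden cookie mould with a dark glue line, 36 mm thick along the clamp, 76 mm wide, 56 mm tall, standing loose on the clamp's bed 26 mm above the shelf, a few mm short of the fixed jaw. Origin at the centre of its underside, x along the thickness, z up.
- spare_grip (a point): Centre of the knob of the other clamp, of the same build, which has a round turned wooden tamper (34 mm across, 62 mm tall) standing between its jaws. Its crank is not to be turned.
There are look-alikes about, which are no part of the job. What is shaped like the mould but orange is not meant.

How it is judged (in metres and radians):
At the end, for the whole second after the job is handed in: The mould stands upright (within 10 degrees) and square (within 10 degrees) between the jaws, within 4 mm of the fixed jaw, at rest, and the sliding jaw's rubber face presses on it with more than 2 N, with the crank let go (contact force between clamp_pad and mould above 2 N and x of mould in the frame of clamp_hub above 0.143 m and angle between the x axis of mould and the x axis of clamp_hub, either way round below 0.17 rad and angle between mould's own z axis and vertical below 0.17 rad and linear speed of mould below 0.02 m/s); the robot touches nothing.
It fails at once if the other clamp's crank is turned (its knob moved more than 20 mm) (distance of spare_grip from where it was at the start of the episode above 0.02 m).
It also fails if it takes over 38 s, if anything falls off the work surface, if the arm or the gripper's body presses on something with over 40 N, if the wrist force passes 120 N, or if a joint passes its speed limit or range.

## Working session

There is one attempt and no reset: what is moved stays moved. The work goes in short steps, Python scripts to look and compute and a shell command to move; the robot and the scene stay as the last step left them, time stands still between calls to the robot, and variables do not carry over. Pictures are saved under pics/ and viewed, and the job is handed in when it is done.

```bash
mkdir -p pics; ls; python3 - <<'E'
from bench import arm
import cv2
print(arm.read_state()); print(arm.hold_point_z)
import numpy as np
for n in("scene","top"):
    p,d=arm.get_image(n); cv2.imwrite(f"pics/{n}0.png",p[...,::-1]); np.savez(f"{n}0.npz",p=p,d=d); print(arm.camera_params(n), (d>0).mean())
E
```

```text
pics
{'clock': 0.0, 'joints': array([ 1.49459214e+00,  3.85571077e-01,  6.59907526e-03, -5.03180503e-04,
       -1.19400634e+00, -2.58580803e-01]), 'joint_vel': array([ 0.00034785, -0.00025357, -0.00150507,  0.00063165,  0.00100872,
        0.00013695]), 'joint_efforts': array([ 6.31010189e-04, -3.92291236e+01,  1.88402778e+01,  4.18614194e+00,
       -4.66533369e-03,  8.43263592e-06]), 'position': array([205.15305173, 589.73746248, 230.20173824]), 'ee_rot': array([ 0.41027224, -0.57586776,  0.576842  , -0.40903095]), 'contact_force': array([-0.20193902, -0.60006304,  0.15173219]), 'wrist_torque': array([ 0.02986876, -0.00301042, -0.02937224]), 'gripper_width': 85.1386413504496}
18.700000000000003
{'camera_matrix': array([[438.14225133,   0.        , 316.29631006],
       [  0.        , 438.14225133, 197.19977721],
       [  0.        ,   0.        ,   1.        ]]), 'extrinsics': array([[-6.91290488e-01,  7.22544818e-01, -6.81517101e-03,
         4.31058495e+02],
       [ 4.13374461e-01,  3.87722509e-01, -8.23888834e-01,
        -1.48683495e+02],
       [-5.92654213e-01, -5.72363732e-01, -5.66710457e-01,
         1.46143272e+03],
       [ 0.00000000e+00,  0.00000000e+00,  0.00000000e+00,
         1.00000000e+00]])} 0.99599609375
{'camera_matrix': array([[420.77563866,   0.        , 314.34686048],
       [  0.        , 420.77563866, 202.88640882],
       [  0.        ,   0.        ,   1.        ]]), 'extrinsics': array([[ 2.43018817e-02, -9.99699049e-01, -3.35097998e-03,
        -7.34965921e+01],
       [-9.96628045e-01, -2.39641822e-02, -7.84745626e-02,
         5.88361000e+02],
       [ 7.83706422e-02,  5.24676017e-03, -9.96910484e-01,
         1.04150594e+03],
       [ 0.00000000e+00,  0.00000000e+00,  0.00000000e+00,
         1.00000000e+00]])} 0.996046875
```

View pics/scene0.png

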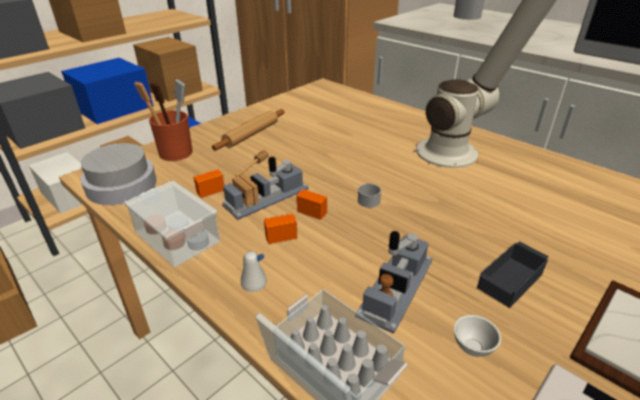

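View pics/top0.png

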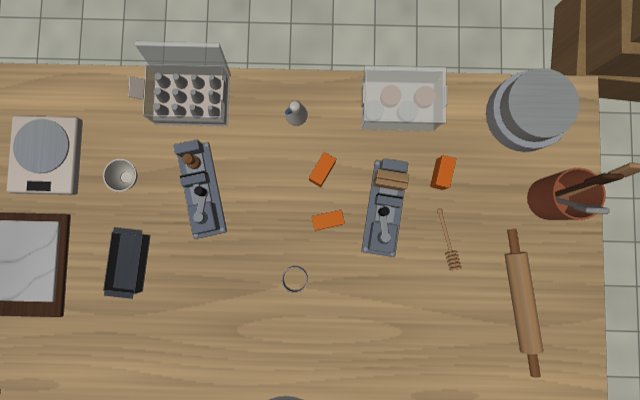

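```bash
cat > h.py <<'E'
import numpy as np, cv2
from bench import arm
def fixed(n):
    c=arm.camera_params(n); return np.array(c["camera_matrix"]),np.array(c["extrinsics"])
def unproj(K,E,u,v,d):
    c=np.stack([(u-K[0,2])/K[0,0]*d,(v-K[1,2])/K[1,1]*d,d,np.ones_like(d)],-1)
    return (c@np.linalg.inv(E).T)[...,:3]
def cloud(n,f):
    z=np.load(f); K,E=fixed(n); v,u=np.mgrid[0:400,0:640]
    return z["p"],unproj(K,E,u,v,z["d"].astype(float))
def rayplane(K,E,u,v,zp):
    Ei=np.linalg.inv(E); o=Ei[:3,3]; r=Ei[:3,:3]@np.array([(u-K[0,2])/K[0,0],(v-K[1,2])/K[1,1],1]); return o+r*(zp-o[2])/r[2]
E
python3 - <<'E'
from h import *
for n,(a,b,c,d) in dict(top=(350,150,420,265),scene=(210,140,320,225)).items():
    p,P=cloud(n,f"{n}0.npz")
    cv2.imwrite(f"pics/{n}0z.png",cv2.resize(p[b:d,a:c,::-1],None,fx=5,fy=5,interpolation=cv2.INTER_CUBIC))
    Z=P[...,2]
    if n=="top":
        for u,v in [(385,238),(384,211),(392,180),(394,165),(390,203),(372,250),(340,260),(390,195)]: print(u,v,P[v,u].round())
    h=P[b:d,a:c,2]; print(n,np.median(Z[255:300,330:420]))
    g=np.clip(h*1.8,0,255).astype(np.uint8); cv2.imwrite(f"pics/{n}0h.png",cv2.resize(cv2.applyColorMap(g,2),None,fx=5,fy=5,interpolation=0))
E
```

```text
385 238 [ 506. -227.   92.]
384 211 [ 567. -218.  130.]
392 180 [ 645. -244.   82.]
394 165 [ 682. -250.   76.]
390 203 [ 590. -242.   71.]
372 250 [ 475. -208.   14.]
340 260 [ 447. -128.    1.]
390 195 [ 610. -242.   70.]
top 0.14942587251118766
scene 2.4247072046177323
```

View pics/top0z.png

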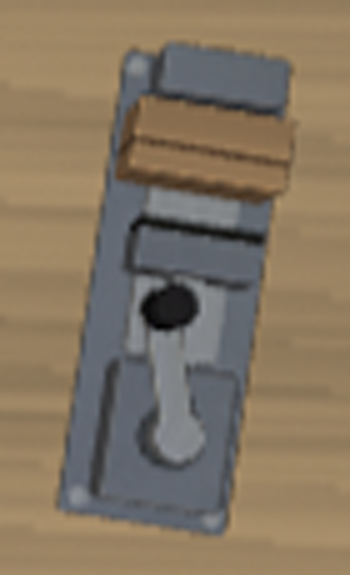

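View pics/scene0z.png

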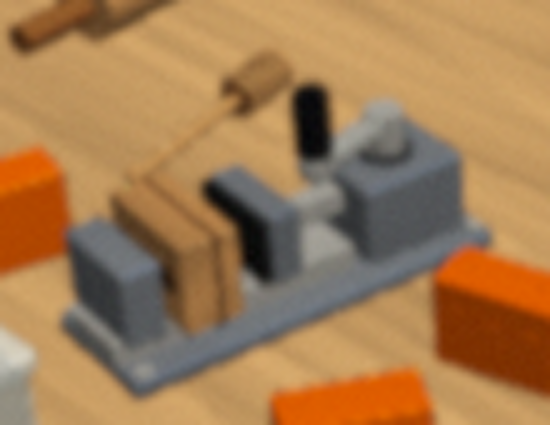

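View pics/top0h.png

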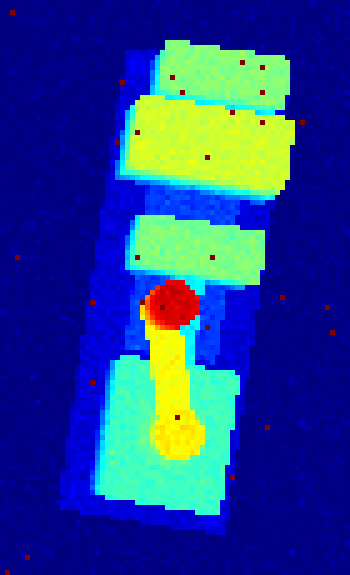

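```bash
python3 - <<'E'
from h import *
from scipy.spatial.transform import Rotation as R
s=arm.read_state(); print(R.from_quat(s["ee_rot"]).as_matrix().round(3))
p,P=cloud("top","top0.npz")
roi=np.zeros((400,640),bool); roi[150:265,350:420]=1
Z=P[...,2]
def comp(m):
    n,l,st,c=cv2.connectedComponentsWithStats(m.astype(np.uint8)); i=1+np.argmax(st[1:,4]); return l==i
k=comp(roi&(Z>118)); K,E=fixed("top")
v,u=np.nonzero(k); print("knob px",u.mean(),v.mean(),k.sum(),"top z",np.median(Z[k]),P[k].mean(0), rayplane(K,E,u.mean(),v.mean(),np.median(Z[k])))
m=comp(roi&(Z>79)&(Z<88)&(np.arange(400)[:,None]<197)); 
print("mould",np.median(Z[m]),cv2.minAreaRect(P[m][:,:2].astype(np.float32)))
j=comp(roi&(Z>70)&(Z<79)&(np.arange(400)[:,None]<175)); print("fixed",np.median(Z[j]),cv2.minAreaRect(P[j][:,:2].astype(np.float32)))
j=comp(roi&(Z>66)&(Z<79)&(np.arange(400)[:,None]>189)&(np.arange(400)[:,None]<210)); print("slide",np.median(Z[j]),cv2.minAreaRect(P[j][:,:2].astype(np.float32)))
b=comp(roi&(Z>6)); print("all",cv2.minAreaRect(P[b&(Z<22)][:,:2].astype(np.float32)))
b=comp(roi&(Z>50)&(Z<75)&(np.arange(400)[:,None]>215)); print("gearbox",np.median(Z[b]),cv2.minAreaRect(P[b][:,:2].astype(np.float32)))
h=comp(roi&(Z>80)&(np.arange(400)[:,None]>230));print("hubboss",P[h].mean(0),np.median(Z[h]),cv2.minAreaRect(P[h][:,:2].astype(np.float32)))
# scene knob
p2,P2=cloud("scene","scene0.npz"); r2=np.zeros((400,640),bool); r2[150:180,262:284]=1
k2=comp(r2&(p2.max(-1)<60)); print("scene knob",k2.sum(),P2[k2].min(0),P2[k2].max(0),np.median(P2[k2],0))
top=k2&(P2[...,2]>126);print(P2[top].mean(0))
E
```

```text
[[-0.329 -0.001  0.944]
 [-0.944 -0.002 -0.329]
 [ 0.002 -1.     0.   ]]
knob px 384.4078947368421 210.3815789473684 76 top z 129.18487816589328 [ 567.60761941 -217.50320475  141.20017809] [ 568.36605578 -219.38014935  129.18487817]
mould 81.98231673871902 ((649.51123046875, -244.4441375732422), (76.50743103027344, 36.243465423583984), 82.13526916503906)
fixed 72.34157941032333 ((685.1265869140625, -251.76858520507812), (60.71418380737305, 23.988479614257812), 81.3990707397461)
slide 70.564358830934 ((599.6961669921875, -241.47647094726562), (62.19247817993164, 26.08155632019043), 82.66818237304688)
all ((583.8281860351562, -238.93399047851562), (86.41277313232422, 239.95254516601562), 82.25863647460938)
gearbox 61.88453032175278 ((517.6281127929688, -229.91009521484375), (59.995018005371094, 86.3764419555664), 82.37574005126953)
hubboss [ 510.4609878  -226.07135067  100.16970499] 90.15261680745499 ((508.68133544921875, -152.32839965820312), (23.55877113342285, 175.03021240234375), 1.3995527029037476)
scene knob 78 [ 566.39310783 -219.55186038   92.85816465] [ 580.01694693 -203.02392697  131.64189295] [ 574.17830354 -210.80732951  115.48685552]
[ 572.78190715 -213.44471707  129.29863708]
```

```bash
python3 -m creep '[[[90,-200,20],[0,0,0],1],[[90,-200,20],[0,0,0],1],[[180,-400,20],[0,0,0],1],[[180,-400,20],[0,0,0],1],[[180,-400,20],[0,0,0],1],[[180,-400,20],[0,0,0],1],[[180,-400,20],[0,0,0],1],[[180,-400,20],[0,0,0],1],[[180,-400,20],[0,0,0],1],[[180,-400,20],[0,0,0],1],[[180,-400,20],[0,0,0],1],[[180,-400,20],[0,0,0],1]]'; python3 -c "
from bench import arm;print(arm.camera_params('wrist'));print(arm.read_state())"
```

```text
clock: 1.1
position: [385.8, 186.8, 251.3]
ee_rot: [0.409, -0.577, 0.577, -0.408]
contact_force: [-0.1, -0.0, 0.2]
gripper_width: 85.6
{'camera_matrix': array([[305.82115119,   0.        , 317.98908946],
       [  0.        , 305.82115119, 196.70281647],
       [  0.        ,   0.        ,   1.        ]]), 'T_tool_cam': array([[ 9.99999891e-01, -3.98664402e-04,  2.44533987e-04,
        -1.67678046e-01],
       [-3.61359559e-04, -3.26699793e-01,  9.45128094e-01,
        -1.43472659e+02],
       [-2.96899724e-04, -9.45128079e-01, -3.26699902e-01,
         8.53550842e+01],
       [ 0.00000000e+00,  0.00000000e+00,  0.00000000e+00,
         1.00000000e+00]])}
{'clock': 1.1, 'joints': array([ 8.33013907e-01,  2.62172476e-02, -4.05099850e-01,  8.74837080e-05,
       -1.14027116e+00,  3.97935695e-01]), 'joint_vel': array([ 0.06126092,  0.01764462,  0.01194036, -0.00971068,  0.01713325,
       -0.05906577]), 'joint_efforts': array([ -0.83970761, -20.32322645,  18.2373637 ,   4.14814085,
        -0.0760101 ,   0.25992684]), 'position': array([385.80832595, 186.81349738, 251.27773517]), 'ee_rot': array([ 0.4085233 , -0.5772569 ,  0.57743264, -0.40798865]), 'contact_force': array([-0.05726835, -0.01116989,  0.18497203]), 'wrist_torque': array([ 0.0454076 ,  0.03172613, -0.02033368]), 'gripper_width': 85.60735236371625}
```

```bash
python3 -m creep '[[[180,-406,0],[0,0,0],1],[[180,-406,0],[0,0,0],1],[[180,-406,0],[0,0,0],1],[[180,-406,0],[0,0,0],1],[[180,-406,0],[0,0,0],1],[[180,-406,0],[0,0,0],1],[[180,-406,0],[0,0,0],1],[[180,-406,0],[0,0,0],1],[[180,-406,0],[0,0,0],1],[[180,-406,0],[0,0,0],1],[[180,-406,0],[0,0,0],1],[[180,-406,0],[0,0,0],1]]'; cat >>h.py <<'E'
from scipy.spatial.transform import Rotation as R
def wrist(tag):
    s=arm.read_state(); c=arm.camera_params("wrist"); p,d=arm.get_image("wrist")
    T=np.eye(4);T[:3,:3]=R.from_quat(s["ee_rot"]).as_matrix();T[:3,3]=s["position"]
    E=np.linalg.inv(T@c["T_tool_cam"]); K=c["camera_matrix"]; v,u=np.mgrid[0:400,0:640]
    P=unproj(K,E,u,v,d.astype(float)); P[d==0]=np.nan; cv2.imwrite(f"pics/{tag}.png",p[...,::-1])
    return p,P,K,E,s
def comp(m):
    n,l,st,c=cv2.connectedComponentsWithStats(m.astype(np.uint8)); i=1+np.argmax(st[1:,4]); return l==i
E
python3 - <<'E'
from h import *
p,P,K,E,s=wrist("w1"); print(s["position"],s["joints"])
near=np.hypot(P[...,0]-568,P[...,1]+219)<35
k=comp(near&(P[...,2]>120)&(P[...,2]<140)); v,u=np.nonzero(k); print(u.mean(),v.mean(),k.sum(),np.median(P[k],0))
print(rayplane(K,E,u.mean(),v.mean(),130))
x,y=P[k][:,:2].min(0),P[k][:,:2].max(0); print(x,y)
h=comp((np.hypot(P[...,0]-509,P[...,1]+228)<25)&(P[...,2]>80)&(P[...,2]<110)); print("hub",P[h].mean(0),h.sum())
E
```

```text
clock: 2.1
position: [566.8, -219.6, 249.3]
ee_rot: [-0.409, 0.577, -0.577, 0.408]
contact_force: [-0.6, 0.8, 0.1]
gripper_width: 85.5
[ 566.7618482  -219.56606784  249.31755784] [-1.03171073e-01  3.44705900e-01 -7.16527666e-03  8.18362197e-04
 -1.22070980e+00  1.33422642e+00]
316.0594713656388 184.70264317180616 454 [ 572.88755875 -219.96188939  130.44618167]
[ 572.72035305 -219.88061032  130.        ]
[ 560.36035935 -229.84546105] [ 581.81437699 -208.72241331]
hub [ 517.01756587 -227.46783436   89.86534245] 522
```

View pics/w1.png

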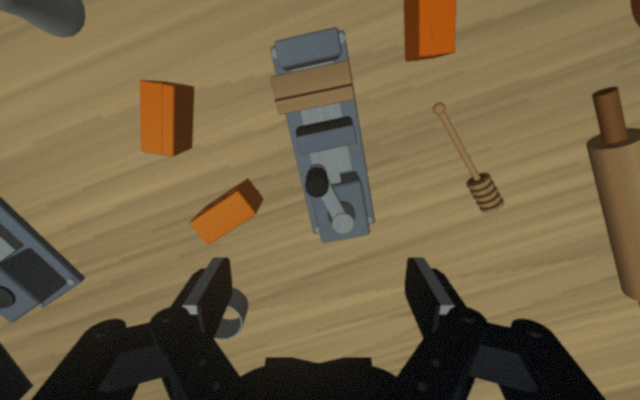

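```bash
python3 - <<'E'
from h import *
p,P,K,E,s=wrist("w2")
def rect(n,m): 
    m=comp(m&np.isfinite(P[...,2])); print(n,m.sum(),np.median(P[m][:,2]),cv2.minAreaRect(P[m][:,:2].astype(np.float32)))
X,Y,Z=P[...,0],P[...,1],P[...,2]; A=(abs(Y+240)<60)
rect("fixed",A&(X>655)&(Z>66)&(Z<78.5)); rect("mould",A&(X>610)&(Z>79)&(Z<90)); rect("slide",A&(X>575)&(X<630)&(Z>64)&(Z<78.5))
h=comp((np.hypot(X-512,Y+228)<17)&(Z>84)&(Z<100)); v,u=np.nonzero(h);print(u.min(),u.max(),v.min(),v.max(),cv2.minEnclosingCircle(P[h][:,:2].astype(np.float32)))
for q in [(342,217),(343,218)]: print(rayplane(K,E,*q,90))
E
```

```text
fixed 1886 72.56381545265938 ((687.3201293945312, -251.4949188232422), (62.027061462402344, 25.10140609741211), 82.1819076538086)
mould 3157 82.75184254459339 ((651.8687133789062, -243.51077270507812), (76.32906341552734, 36.03327178955078), 81.62603759765625)
slide 1504 71.37217758443595 ((602.0147705078125, -239.95982360839844), (62.01899719238281, 26.343257904052734), 82.62252044677734)
331 354 206 231 ((514.4794311523438, -227.7906036376953), 14.537010192871094)
[ 516.81486137 -227.58577381   90.        ]
[ 515.34922273 -228.24039732   90.        ]
```

```bash
python3 -m creep '[[[3,0,-40],[0,0,0],1],[[3,0,-80],[0,0,0],1],[[3,0,-120],[0,0,0],1],[[3,0,-140],[0,0,0],1],[[3,0,-152],[0,0,0],1],[[3,0,-152],[0,0,0],1]]'; python3 - <<'E'
from h import *
p,P,K,E,s=wrist("w3")
E
```

```text
clock: 2.7
position: [565.8, -213.6, 95.9]
ee_rot: [-0.412, 0.578, -0.574, 0.408]
contact_force: [0.1, -0.6, -0.5]
gripper_width: 85.6
```

View pics/w3.png

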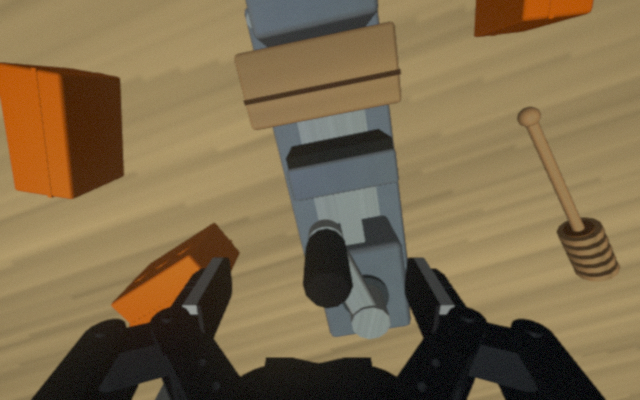

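```bash
python3 -m creep '[[[0,0,0],[0,0,0],1],[[0,0,0],[0,0,0],1]]';python3 - <<'E'
from h import *
p,P,K,E,s=wrist("w4"); print(s["position"])
k=comp((np.hypot(P[...,0]-568,P[...,1]+219)<30)&(P[...,2]>122)&(P[...,2]<140)); print(k.sum(),P[k].mean(0),P[k].min(0),P[k].max(0))
E
```

```text
clock: 2.92
position: [569.4, -215.2, 101.2]
ee_rot: [0.409, -0.575, 0.577, -0.411]
contact_force: [-0.2, 0.3, 0.2]
gripper_width: 85.3
[ 569.43099377 -215.21624921  101.16485652]
1818 [ 573.71885016 -220.13462617  129.43474308] [ 561.83132473 -230.14252125  122.13428141] [ 582.32244902 -208.51621725  132.85165856]
```

```bash
python3 -m creep '[[[1,-4,-4],[0,0,0],1],[[1,-4,-4],[0,0,0],1],[[1,-4,-4],[0,0,0],1]]';python3 -m creep '[[[0,0,0],[0,0,0],1]]'
```

```text
clock: 3.22
position: [569.3, -220.0, 95.5]
ee_rot: [0.409, -0.576, 0.576, -0.41]
contact_force: [-0.0, 0.8, 0.2]
gripper_width: 85.5
clock: 3.3
position: [569.3, -219.9, 95.4]
ee_rot: [0.41, -0.576, 0.576, -0.41]
contact_force: [0.9, -0.6, -1.5]
gripper_width: 85.4
```

Now close on the knob.

```bash
python3 -m creep '[[[2,0,2],[0,0,0],-1],[[2,0,2],[0,0,0],-1],[[2,0,2],[0,0,0],-1],[[2,0,2],[0,0,0],-1],[[2,0,2],[0,0,0],-1],[[2,0,2],[0,0,0],-1],[[2,0,2],[0,0,0],-1],[[2,0,2],[0,0,0],-1]]';python3 - <<'E'
from h import *
p,P,K,E,s=wrist("w5"); print(s["position"],s["contact_force"])
E
```

```text
clock: 3.97
position: [571.2, -219.8, 97.5]
ee_rot: [0.41, -0.576, 0.576, -0.41]
contact_force: [0.3, -0.2, 0.6]
gripper_width: 19.9
[ 571.22761294 -219.77266144   97.48891249] [ 0.27752061 -0.17920334  0.61224339]
```

View pics/w5.png

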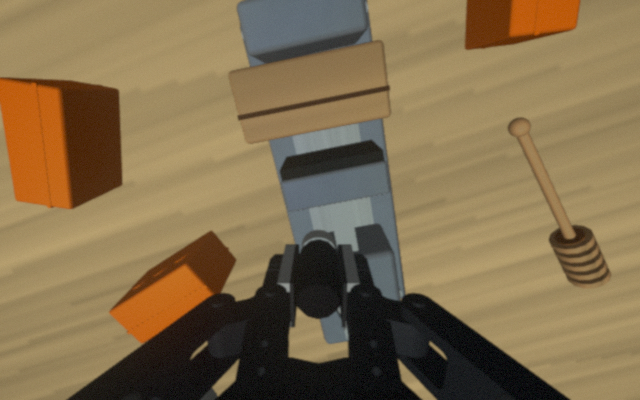

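```bash
python3 -c "
import numpy as np
a0=np.radians(8.3)
for k in range(0,196,7 if 0 else 10):
  a=a0-np.radians(k);print(k,np.round(60*np.array([np.cos(a)-np.cos(a0),np.sin(a)-np.sin(a0)]),1))"
python3 -m creep '[[[0.6,-10.5,0],[0,0,0],-1],[[-0.6,-20.8,0],[0,0,0],-1],[[-3.6,-30.9,0],[0,0,0],-1],[[-8.3,-40.2,0],[0,0,0],-1]]'
```

```text
0 [0. 0.]
10 [  0.6 -10.4]
20 [ -0.6 -20.8]
30 [ -3.6 -30.8]
40 [ -8.3 -40.2]
50 [-14.6 -48.6]
60 [-22.2 -55.7]
70 [-30.9 -61.5]
80 [-40.5 -65.6]
90 [-50.7 -68. ]
100 [-61.2 -68.6]
110 [-71.5 -67.4]
120 [-81.6 -64.4]
130 [-90.9 -59.7]
140 [-99.3 -53.5]
150 [-106.5  -45.8]
160 [-112.2  -37.1]
170 [-116.3  -27.5]
180 [-118.7  -17.3]
190 [-119.3   -6.9]
clock: 4.35
position: [562.7, -260.7, 97.4]
ee_rot: [-0.41, 0.577, -0.576, 0.41]
contact_force: [-2.8, 4.6, 5.1]
gripper_width: 20.2
```

```bash
python3 -m creep '[[[-6.3,-8.4,0],[0,0,0],-1],[[-13.9,-15.5,0],[0,0,0],-1],[[-22.6,-21.3,0],[0,0,0],-1],[[-32.2,-25.4,0],[0,0,0],-1],[[-32.2,-25.4,0],[0,0,0],-1]]'; python3 - <<'E'
from h import *
p,P,K,E,s=wrist("w6"); print(s["position"],s["contact_force"])
E
```

```text
clock: 4.77
position: [528.6, -286.2, 97.4]
ee_rot: [-0.409, 0.577, -0.576, 0.409]
contact_force: [-2.2, 2.9, 4.0]
gripper_width: 20.1
[ 528.58683249 -286.22758028   97.42510012] [-2.24590111  2.91238905  3.97324076]
```

View pics/w6.png

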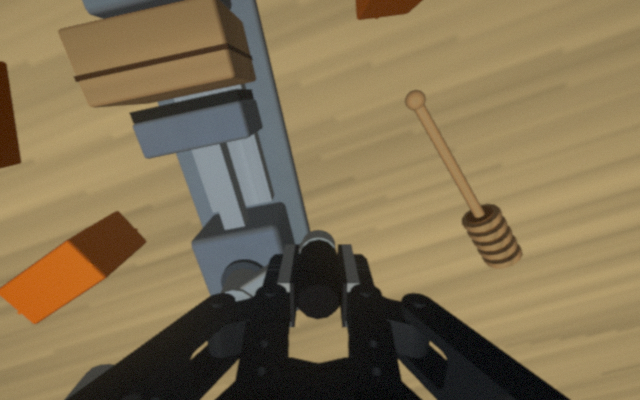

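```bash
python3 -m creep '[[[-10.2,-2.4,0],[0,0,0],-1],[[-20.7,-3,0],[0,0,0],-1],[[-31,-1.8,0],[0,0,0],-1],[[-41.1,1.2,0],[0,0,0],-1],[[-50.4,5.9,0],[0,0,0],-1],[[-58.8,12.1,0],[0,0,0],-1],[[-58.8,12.1,0],[0,0,0],-1]]'; python3 - <<'E'
from h import *
p,P,K,E,s=wrist("w7"); print(s["position"],s["contact_force"])
p,P,K,E,s=wrist("w7"); 
p,d=arm.get_image("top"); cv2.imwrite("pics/top7.png",cv2.resize(p[150:265,350:420,::-1],None,fx=5,fy=5)); np.savez("top7.npz",p=p,d=d)
E
```

```text
clock: 5.4
position: [471.2, -272.8, 97.5]
ee_rot: [0.409, -0.576, 0.577, -0.41]
contact_force: [0.1, 4.4, 1.8]
gripper_width: 19.9
[ 471.19999153 -272.80976535   97.46453235] [0.07494108 4.36294731 1.78667729]
```

View pics/w7.png

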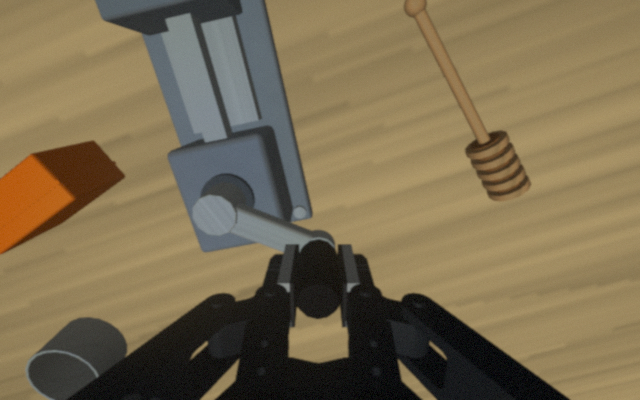

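View pics/top7.png

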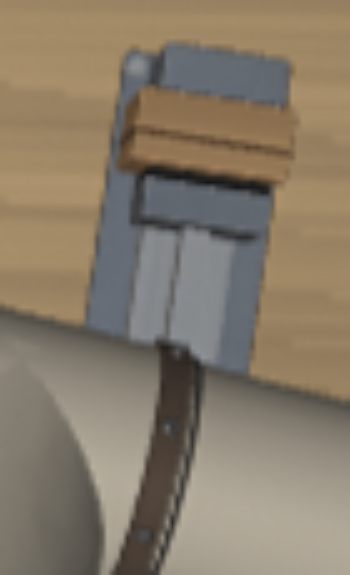

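```bash
python3 -m creep '[[[-3.8,3.7,0],[0,0,0],-1],[[-7.2,7.7,0],[0,0,0],-1],[[-10.2,12,0],[0,0,0],-1],[[-12.9,16.4,0],[0,0,0],-1],[[-15.2,21.1,0],[0,0,0],-1],[[-15.2,21.1,0],[0,0,0],-1]]'; python3 - <<'E'
from h import *
p,d=arm.get_image("top"); cv2.imwrite("pics/top8.png",cv2.resize(p[150:265,350:420,::-1],None,fx=5,fy=5)); np.savez("top8.npz",p=p,d=d)
for f in ("top0","top7","top8"):
    p,P=cloud("top",f+".npz"); Z=P[...,2]; X=P[...,0]; Y=P[...,1]; A=(abs(Y+245)<50)
    ex=np.array([.991,-.1345])
    def rect(n,m):
        m=comp(m); r=cv2.minAreaRect(P[m][:,:2].astype(np.float32)); print(f,n,np.array(r[0]).round(1),np.round(r[1],1),round(r[2],1),"along",round(float((np.array(r[0])-[510,-228])@ex),1))
    rect("fixed",A&(X>666)&(Z>66)&(Z<78)); rect("mould",A&(X>610)&(Z>79)&(Z<88)); rect("slide",A&(X>580)&(X<655)&(Z>64)&(Z<77))
E
```

```text
clock: 6.05
position: [456.3, -251.3, 97.4]
ee_rot: [-0.41, 0.576, -0.576, 0.41]
contact_force: [0.3, 0.2, 3.0]
gripper_width: 19.9
top0 fixed [ 685.3 -252.6] [62.3 25.5] 82.6 along 177.0
top0 mould [ 649.5 -244.4] [76.5 36.2] 82.1 along 140.5
top0 slide [ 599.7 -241.5] [62.2 26.1] 82.7 along 90.7
top7 fixed [ 685.9 -252.2] [61.1 27. ] 86.4 along 177.6
top7 mould [ 654.3 -245.1] [76.  36.1] 82.9 along 145.3
top7 slide [ 624.6 -239.4] [72.6 26.7] 81.5 along 115.1
top8 fixed [ 685.7 -252.7] [61.6 24.1] 84.4 along 177.5
top8 mould [ 655.3 -245.2] [75.5 36.6] 82.1 along 146.3
top8 slide [ 627.6 -239.3] [74.3 26.7] 77.7 along 118.1
```

View pics/top8.png

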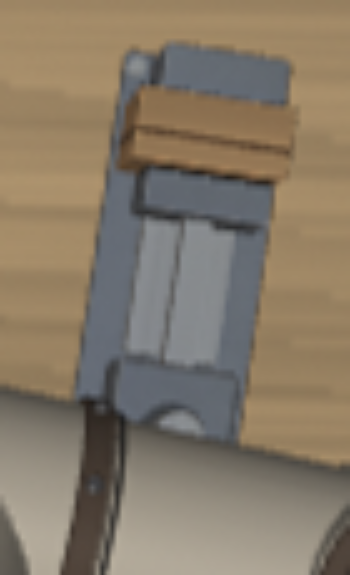

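```bash
python3 -m creep '[[[-1,2.5,0],[0,0,0],-1],[[-1.8,4.9,0],[0,0,0],-1],[[-1.8,4.9,0],[0,0,0],-1]]';  python3 -m creep '[[[-0.8,2.5,0],[0,0,0],-1],[[-0.8,2.5,0],[0,0,0],-1]]'; python3 -m creep '[[[-0.6,2.5,0],[0,0,0],-1],[[-0.6,2.5,0],[0,0,0],-1]]'
```

```text
clock: 6.35
position: [454.7, -247.0, 97.4]
ee_rot: [-0.41, 0.576, -0.576, 0.41]
contact_force: [0.2, -1.8, 4.4]
gripper_width: 20.3
clock: 6.52
position: [454.1, -244.9, 97.4]
ee_rot: [0.41, -0.576, 0.576, -0.41]
contact_force: [-0.1, -3.2, 3.2]
gripper_width: 20.1
clock: 6.68
position: [453.8, -243.2, 97.5]
ee_rot: [0.41, -0.576, 0.577, -0.41]
contact_force: [-0.2, -9.3, 2.2]
gripper_width: 20.3
```

```bash
python3 -m creep '[[[0,-1,0],[0,0,0],-1],[[0,-1,0],[0,0,0],1],[[0,-1,0],[0,0,0],1],[[0,-1,0],[0,0,0],1],[[0,-1,0],[0,0,0],1],[[0,-1,0],[0,0,0],1],[[0,-1,0],[0,0,0],1],[[0,-1,0],[0,0,0],1],[[0,-1,0],[0,0,0],1]]'; python3 - <<'E'
from h import *
p,P,K,E,s=wrist("w9"); print(s["contact_force"])
E
```

```text
clock: 7.43
position: [453.6, -243.1, 97.3]
ee_rot: [-0.41, 0.576, -0.576, 0.41]
contact_force: [0.5, -0.5, -0.3]
gripper_width: 85.6
[ 0.46938654 -0.45355674 -0.33838464]
```

View pics/w9.png

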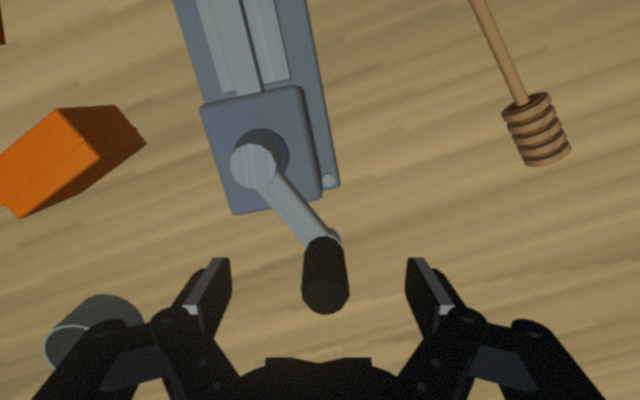

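Knob at (325,275) is free between the open fingers (at 215 and 425). Lift straight, then back away for a clear top view.

```bash
python3 -m creep '[[[0,0,40],[0,0,0],1],[[0,0,80],[0,0,0],1],[[0,0,120],[0,0,0],1],[[-20,100,150],[0,0,0],1],[[-60,200,150],[0,0,0],1],[[-60,250,150],[0,0,0],1],[[-60,300,150],[0,0,0],1],[[-60,350,150],[0,0,0],1],[[-60,350,150],[0,0,0],1],[[-60,350,150],[0,0,0],1],[[-60,350,150],[0,0,0],1],[[-60,350,150],[0,0,0],1]]'; python3 - <<'E'
from h import *
for n in("top","scene"):
    p,d=arm.get_image(n); np.savez(n+"9.npz",p=p,d=d); cv2.imwrite(f"pics/{n}9.png",p[...,::-1])
for f in ("top0","top9"):
    p,P=cloud("top",f+".npz"); Z=P[...,2]; X=P[...,0]; Y=P[...,1]; A=(abs(Y+245)<50)
    ex=np.array([.991,-.1345])
    def rect(n,m):
        m=comp(m); r=cv2.minAreaRect(P[m][:,:2].astype(np.float32)); print(f,n,np.median(Z[m]).round(1),np.array(r[0]).round(1),np.round(r[1],1),round(r[2],1),"along",round(float((np.array(r[0])-[510,-228])@ex),1))
    rect("fixed",A&(X>666)&(Z>66)&(Z<78)); rect("mould",A&(X>610)&(Z>79)&(Z<88)); rect("slide",A&(X>580)&(X<640)&(Z>64)&(Z<77))
    k=comp((abs(Y+230)<70)&(abs(X-510)<90)&(Z>118)&(Z<140)); print("knob",P[k].mean(0))
    k=comp((abs(Y-200)<110)&(abs(X-600)<110)&(Z>118)&(Z<140)); print("spare knob",P[k].mean(0))
E
```

```text
clock: 8.48
position: [393.0, 109.7, 248.0]
ee_rot: [-0.41, 0.576, -0.576, 0.411]
contact_force: [-0.6, 0.4, 0.1]
gripper_width: 85.5
top0 fixed 71.8 [ 685.3 -252.6] [62.3 25.5] 82.6 along 177.0
top0 mould 82.0 [ 649.5 -244.4] [76.5 36.2] 82.1 along 140.5
top0 slide 70.5 [ 599.7 -241.5] [62.2 26.1] 82.7 along 90.7
knob [ 568.42185847 -219.53872195  128.62667008]
spare knob [604.77852786 204.7603505  128.50733545]
top9 fixed 71.7 [ 686.3 -252.8] [62.  24.9] 84.8 along 178.0
top9 mould 82.0 [ 655.2 -245.4] [75.6 35.8] 82.8 along 146.3
top9 slide 70.9 [ 626.9 -245.6] [63.6 21.9] 81.5 along 118.2
knob [ 452.51798319 -245.80427464  128.98113556]
spare knob [604.89017326 205.0695829  128.20990397]
```

View pics/top9.png

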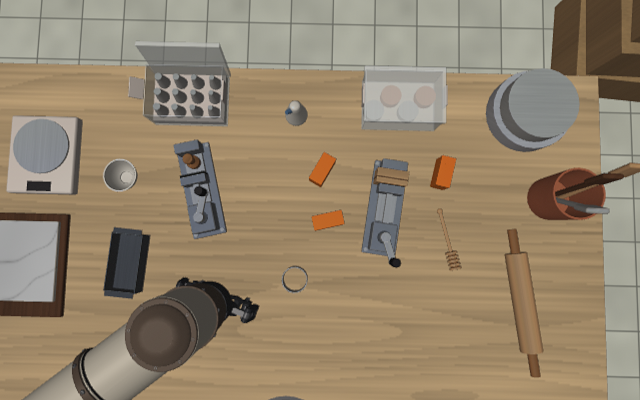

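View pics/scene9.png

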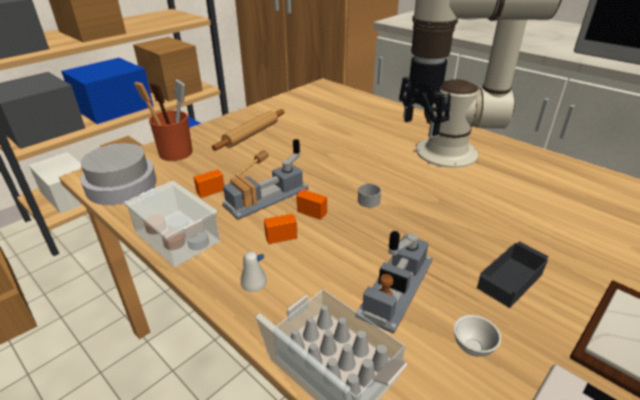

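```bash
python3 -c "
from bench import arm;print(arm.job_done(), arm.read_state()['clock'])"
```

```text
the job is handed in; nothing more can be done
the job is handed in; nothing more can be done
```

I pinched the knob of the mould's clamp from above and led it about 171° (3.0 rad) clockwise. I then let go, lifted clear and handed the job in; the last motion ended at 8.5 s.

**Clamping:** The mould moved about 6 mm, up against the fixed jaw. By the final top view its centre is about 146 mm from the hub. It stands square, within about 1° of the clamp's axis, and its top is still at 82 mm, so it is upright.

**Rubber pressure:** I did not measure the pressure on the mould directly. The knob's travel puts the rubber's give at about 5 mm. The force at the knob rose to about 9 N at the end of the turn, which fits rubber pressed nearly solid.

**Other clamp:** Its knob reads within 0.5 mm of where it started.

**Disagreements:**
- The wrist camera placed things about 2–3 mm farther along x than the top camera, so I aimed between the two.
- The sliding jaw's position seen from above gives about 3 mm of give rather than 5 mm. Both are enough for more than 2 N.

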